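# Shut the battery case and draw its lid tight with the toggle latch

## Robot

A 7-joint arm with a two-finger parallel gripper is mounted at the origin on a cart in front of the work surface, level with it; the furniture and walls round the work are solid. World frame = base frame: x ahead of the robot, y to its left, z up, the work surface at z = 0. Lengths are in mm, angles in degrees, forces in N, time in s.
With the tool pointing down it reaches from about 350 to 900 mm from the base axis. Payload 19.9 kg.
Tool frame: the origin (TCP) lies on the centre line of the jaws, within the pads' length; the fingertips stand 11 mm ahead of it and the grasp point (between the pads) lies 8 mm behind it (robot.tip_reach is the distance from the TCP to the fingertips, in mm); z points along the fingers, x is the direction in which the jaws open and shut, and the axes are right-handed (so a half turn about z gives the same grasp; the last joint's range is limited). The gripper opens to 94 mm and grips with 3 to 60 N. Pads are 16 mm wide; open, the fingers measure 119 mm over their backs; the gripper's body (75 mm by 177 mm) begins 78 mm behind the grasp point.
Start: joints at [74.284, 23.915, -0.59, 92.452, 0.269, 63.638, -3.037], TCP at [144.185, -608.121, 216.425] pointing down, gripper open.
Joint ranges: [-161.28, 161.28], [-22.2, 115.67], [-73.04, 71.86], [3.21, 147.25], [-68.34, 248.33], [10.77, 114.83], [-161.83, 161.83]. Speed limits (degrees/s): [108.29, 108.29, 136.94, 136.94, 172.46, 172.46, 172.46].

## Interface

Orientations are given as a 3x3 rotation matrix whose columns are the frame's x, y, z axes.
In Python, from bench import robot gives the robot as it stands. The module is installed in compiled form; this text tells all that it offers.
- The arm moves only by the tool drive_tool, never from a script. Its argument "steps" is a list that holds one entry, the list of rows, each a list of 7 numbers: the opening in per cent of the stroke, from 0 (shut) to 100 (fully open), then the shift along the tool's x, y, z in mm, then the turn, a rotation vector about the tool's x, y, z in degrees. A call has 1 to 10 rows; each row is the pose to reach, as a shift and turn from the pose commanded when the call began, along the tool's axes at that moment; what a row does not reach only later rows make up. A row lasts 1/8 s, in which the tool goes at most 62.5 mm and 10.7 degrees, less where a joint would pass 70% of its speed; a pose out of reach is approached as far as the arm can. A call with a gripper value outside its range is refused whole. The fingers move at their own pace and stop on an object; the grip force is fixed at half the most. Time passes only in rows, so rows that repeat a pose let the fingers close. It gives the time, the measured TCP pose, the force and the opening at its end, in the units of the state.
- robot.state(): the state, without advancing time (a new reading comes with each control period).
- robot.camera(name): name is "side" or "top" or "wrist"; returns a dict with "pixels" (384x512x3 uint8, red, green, blue), "depth" (384x512 float32, mm along the optical axis (not along the pixel's ray), 0 where there is no reading), "intrinsics" (3x3 intrinsics, pixels), "rvec" (rotation vector, rad) and "tvec" (3), from world to camera coordinates, as OpenCV has them; the wrist camera has in their place "mount" (4x4, takes a point from camera to tool coordinates, whose origin is the TCP and whose axes are the tool frame's). Camera axes: x right, y down, z forward; pixel columns grow to the right and rows downward; lengths in mm; the calibration is good to about 2 mm. A picture is of the moment at which its call begins: read the wrist's pose just before it.
- robot.close_job(): hands the job in, once; it reports no verdict.
Trained networks look in a picture, given as the dict that the camera call returned (one of the last four; its "shot" number tells which), for a name from the list of things; names that differ only in an ending like _2 or _b are one class to them, and where a whole thing is asked for, a point or a joint stands for the part that bears it (a point fixed in the world has none). Each returns a list of dicts, best first, with "p" (0 to 1); they miss things now and then, are a little off and sometimes report something else, mostly with a low value. They report only what shows in the picture. A call takes as long as a camera call.
- robot.silhouettes(target, picture): "mask" (384x512 bool, what is visible of it) and "rect" ([left, top, right, bottom] in pixels, round what is visible of it).
The state is a dict: "clock": time; "joints": joint angles; "joint_vel": joint speeds; "joint_torque": joint torques, N m; "tool_pos": TCP position; "ee_rot": TCP orientation; "ft_force": force on the tool from outside, world axes, zero at the start; "torque": the same for the moment, N m; "gripper_width": opening from 0.0 (shut) to 1.0 (fully open).
Only numpy, scipy, OpenCV 4.12 (cv2) and the standard library are available. Lean on these libraries where they do the work, as an engineer would, in place of code of your own. Each camera call takes 0.05 s, during which the arm holds its last target.

## Task

The battery pack is in its small metal case; shut the case for transport. Press the lid down, swing the wire loop of the toggle latch up and over so that its cross wire lies behind the hook on the lid, then press the latch lever all the way down flat against the front of the case, past its dead point, so that it draws the lid tight on its seal. Leave the charger, the tape roll and the screw jar round the case where they stand, and let go of everything at the end.

Things in the scene. Friction and masses are not known exactly. Their poses are not given: they have to be found in the camera images.
- case: Aluminium case, fixed on the bench: body 130 mm deep (x) x 160 wide (y) x 135 high, on top of it a 30 mm high hinged lid, dark corner caps, battery pack on foam inside. Origin: centre of the underside; z up; its front face, which carries the latch in its middle (y = 0), looks along its own -x and lies at x = -65 mm.
- lid (a joint): Lid angle, rad: 0 = right down, grows as it opens (start 0.55 to 1.0). Hinge line at the case's x = +65, z = 135 mm. A friction hinge: the lid stays where it is left, 3 N at the front edge moves it. Put down by hand it rests on a springy seal at about 0.02 (2 to 3 mm open in front); the last 2 mm take 10 to 15 N, are the latch's job and spring back without it.
- lid_front (a point): Middle of the lid's top front edge. The lid is 130 x 160 mm, 30 mm high, with a flat top; when shut its frame is the case's (x towards the hinge, z out of its top).
- keeper (a point): Hook on the lid's front: the place of the cross wire's middle when hooked. Lid's frame. A 46 mm wide plate, its face 3.5 mm behind this point and up to 17 mm above it, carries a 26 mm wide ledge with an upturned lip: groove floor 2.5 mm below this point, lip 3.5 to 7 mm in front of it, lip's top 2.7 mm above it.
- lever (a joint): Lever angle, rad: 0 = shut, hanging straight down flat along the case's front; 1.57 = pointing straight out; 2.0 = open stop, out and 25 degrees up (start 1.7 to 2.0). Sheet steel, 26 to 30 mm wide, reaching 62 mm from its pivot. Stays where it is left; 2 to 5 N at its end move it. Below about 0.2 it is past its dead point and the wire's pull holds it.
- lever_tip (a point): On the lever's outer face (it looks up when the lever points out, to the front when shut) near its free end, 59 mm from the lever's pivot. Most of this face stands 4 mm outside the pivot axis; the last 14 mm turn out a little.
- lever_pivot (a point): Middle of the lever's pivot axis, which runs along the case's y: 11 mm in front of the front face, 98 mm above the bench.
- bail (a joint): Angle of the latch's wire loop against the lever, rad: -2.97 = folded out along the lever (10 degrees above it, on a stop), growing as it swings up and towards the lid. lever + bail = the loop's lean: 0 upright, negative out from the case, positive in to the lid. The loop (32 g) turns freely and falls by its weight; past upright it leans on the hook's plate.
- bail_wire (a point): Middle of the cross wire at the loop's free end. The loop is a U of 5 mm round wire: two straight legs 63 mm long, one on each side of the lever, 46 mm over their outsides, joined by the cross wire, which runs along the case's y. It can be pushed up and over from in front, or gripped by the legs from outside (46 mm).
- bail_pivot (a point): Middle of the loop's pivot on the lever, 14 mm from the lever's pivot; it moves with the lever (with the lever shut it lies below the lever's pivot, 12 degrees towards the case). The point's own z axis points from here to the cross wire. With the lever below about 1.55 the wire no longer clears the lip; pulling the loop up lifts the lever.
- desk_lamp: Black swing-arm lamp clamped to the bench left of the case (this is the origin of its fixed foot); in the way of the arm only. It is turned to the left: its round shade, 150 mm across, hangs between 0.48 and 0.67 m ahead of the robot and 0.10 to 0.34 m to its left, 0.26 to 0.41 m above the bench; its arm slopes from there to its post behind, up to 0.45 m high.
- charger: Black charger block with a yellow foot, 40 x 56 mm, 76 mm tall, standing left of the case. Origin: centre of its underside. Not to be moved.
- tape: Roll of black tape lying flat, 62 mm across, 19 mm high, left in front of the case. Origin: centre of its underside. Not to be moved.
- jar: Small clear jar of screws, 34 mm across, 28 mm high, left in front of the case. Origin: centre of its underside. Not to be moved.

How it is judged (in metres and radians):
On the way, in this order (a step that is already met when the one before it is completed fails the run):
1. the lid is pressed down on its seal (less than 0.05 rad open) (value of joint lid below 0.05 rad), for 0.2 s.
2. the cross wire is over the keeper, behind the lip, with the lever still up and the lid down (x of bail_wire in the frame of keeper above -0.004 m and z of bail_wire in the frame of keeper between -0.003 and 0.025 m and value of joint lever above 0.9 rad and value of joint lid below 0.05 rad), for 0.2 s.
At the end, for the whole second after the job is handed in: The cross wire lies hooked in the keeper's groove (within 6 mm of the hooked place), the lever is down past its dead point (under 0.12 rad, less than 7 degrees from flat) and at rest, and the lid is drawn down on its seal (under 0.012 rad, about 1.5 mm at the front edge) (value of joint lever below 0.12 rad and value of joint lid below 0.012 rad and distance between bail_wire and keeper below 0.006 m and velocity of joint lever between -0.05 and 0.05 rad/s); the robot touches nothing.
It fails at once if the charger is knocked over or shifted by more than 25 mm (angle between charger's own z axis and vertical above 0.4 rad or distance of charger from where it was at the start of the episode above 0.025 m).
It fails at once if the tape roll is shifted by more than 25 mm (distance of tape from where it was at the start of the episode above 0.025 m).
It fails at once if the jar is shifted by more than 25 mm (distance of jar from where it was at the start of the episode above 0.025 m).
It also fails if it takes over 61 s, if anything falls off the work surface, if the arm or the gripper's body presses on something with over 40 N, if the wrist force passes 120 N, or if a joint passes its speed limit or range.

## Working session

There is one attempt and no reset: what is moved stays moved. The work goes in short steps, Python scripts to look and compute and a tool call to move; the robot and the scene stay as the last step left them, time stands still between calls to the robot, and variables do not carry over. Pictures are saved under pics/ and viewed, and the job is handed in when it is done.

Besides the shell and the picture viewer there is one more tool, called after "Call:" as name(argument=value, ...) on one line, values as JSON. drive_tool: Moves the arm, as the interface text tells. Its arguments: {"type":"object","properties":{"steps":{"type":"array","items":{"type":"array","items":{"type":"array","items":{"type":"number"}}}}},"required":["steps"]}

```bash
mkdir -p pics; cat > h.py <<'E'
import numpy as np, cv2
from bench import robot
np.set_printoptions(precision=4,suppress=True)
def look(name,fn):
    s=robot.state(); c=robot.camera(name)
    cv2.imwrite('pics/'+fn+'.png',c['pixels'][:,:,::-1])
    np.savez('pics/'+fn+'.npz',T=world_T(c,s),**{k:c[k] for k in('depth','intrinsics','pixels')})
    return c,s
def world_T(c,s):
    T=np.eye(4)
    if 'mount' in c:
        W=np.eye(4);W[:3,:3]=s['ee_rot'];W[:3,3]=s['tool_pos'];return W@np.array(c['mount'])
    R,_=cv2.Rodrigues(np.array(c['rvec'],float));t=np.array(c['tvec'],float).ravel()
    T[:3,:3]=R.T;T[:3,3]=-R.T@t;return T
def cloud(c,T):
    K=np.array(c['intrinsics']);d=np.array(c['depth'],float)
    v,u=np.mgrid[:d.shape[0],:d.shape[1]]
    P=np.stack([(u-K[0,2])/K[0,0]*d,(v-K[1,2])/K[1,1]*d,d],-1)
    P=P@T[:3,:3].T+T[:3,3];P[d<=0]=np.nan;return P
def proj(c,T,p):
    K=np.array(c['intrinsics']);q=(np.array(p)-T[:3,3])@T[:3,:3];return K[:2,:2].diagonal()*q[:2]/q[2]+K[:2,2]
E
python3 - <<'E'
from h import *
s=robot.state();print(s)
for n in('side','top','wrist'):
    c,s=look(n,n+'0');T=world_T(c,s);print(n,T,c['intrinsics'])
    P=cloud(c,T)
    for t in('case','lid','lever','bail','charger','tape','jar','desk_lamp'):
        for r in robot.silhouettes(t,c)[:2]:
            m=r['mask'];print(n,t,round(r['p'],2),r['rect'],np.nanmedian(P[m],0),np.nanmin(P[m],0),np.nanmax(P[m],0))
E
```

```text
{'clock': 0.0, 'joints': array([74.2829, 23.9457, -0.5889, 92.4833,  0.2692, 63.6389, -3.0371]), 'joint_vel': array([-0.0209,  0.0026, -0.0771, -0.0094,  0.0666,  0.1387, -0.059 ]), 'joint_torque': array([  0.0019, -85.1241,   0.639 , -42.5986,  -0.049 ,   0.0186,
         0.0001]), 'tool_pos': array([ 144.0929, -607.8065,  215.8675]), 'ee_rot': array([[ 0.2307, -0.973 , -0.0004],
       [-0.973 , -0.2307,  0.0011],
       [-0.0012,  0.0001, -1.    ]]), 'ft_force': array([-0.3155, -0.4887,  0.6813]), 'torque': array([ 0.0041, -0.0149, -0.0184]), 'gripper_width': 1.004149404921428}
side [[   0.2992   -0.4691    0.8309 -170.69  ]
 [  -0.954    -0.1658    0.2499 -387.791 ]
 [   0.0205   -0.8674   -0.4971  585.8392]
 [   0.        0.        0.        1.    ]] [[452.2047   0.     253.0388]
 [  0.     452.2047 194.0641]
 [  0.       0.       1.    ]]
side case 0.7 [228.3, 142.0, 330.8, 266.2] [ 594.7136 -208.939   106.8649] [ 491.9325 -298.2776   -2.6341] [977.7008 -63.1354 230.9181]
side case 0.59 [231.5, 213.4, 261.3, 224.3] [ 505.2359 -146.9434  124.4092] [ 498.5531 -191.8833   99.3735]
[... 2469 characters left out ...]
560.9586 -132.9355  130.1875]
top tape 0.8 [181.7, 197.0, 205.1, 217.7] [517.0459  31.5016  17.8636] [486.8381  -0.7252  -2.8059] [549.4925  65.6593  22.8101]
top tape 0.18 [248.9, 131.1, 336.2, 199.9] [ 644.2275 -200.9701  207.3332] [ 575.7883 -296.216    46.0717] [735.7622 -96.7581 233.1078]
top desk_lamp 0.94 [24.5, 12.4, 219.7, 177.2] [572.5548 171.6665 358.7182] [484.7327  78.0742  -6.7801] [1021.7691  581.5789  447.3081]
wrist [[   0.2308   -0.9324   -0.2783  226.3632]
 [  -0.973    -0.2207   -0.0676 -589.0283]
 [   0.0016    0.2863   -0.9581  383.5699]
 [   0.        0.        0.        1.    ]] [[321.0277   0.     256.9103]
 [  0.     321.0277 190.9948]
 [  0.       0.       1.    ]]
```

```bash
python3 - <<'E'
import cv2
a=cv2.imread('pics/side0.png')[120:290,120:350];cv2.imwrite('pics/sidez.png',cv2.resize(a,None,fx=3.4,fy=3.4,interpolation=2))
a=cv2.imread('pics/top0.png')[110:260,170:370];cv2.imwrite('pics/topz.png',cv2.resize(a,None,fx=3.8,fy=3.8,interpolation=2))
E
```

```text
(no output)
```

View pics/sidez.png

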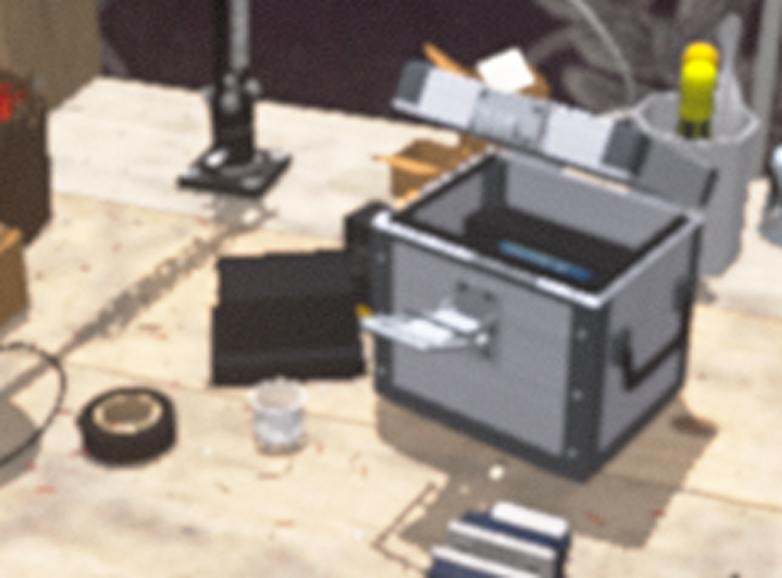

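View pics/topz.png

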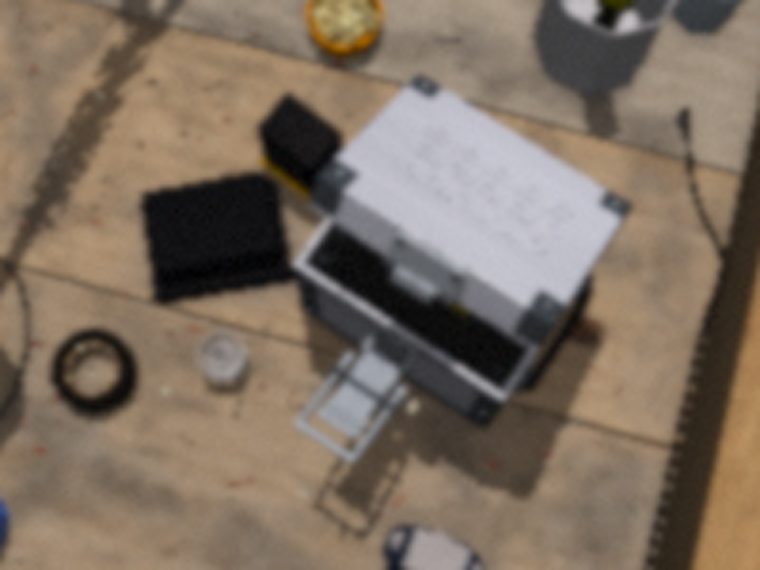

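```bash
python3 - <<'E'
from h import *
# fit: front face plane from side cam
for n in('side0','top0'):
    d=np.load('pics/%s.npz'%n);P=cloud(d,d['T'])
    Q=P.reshape(-1,3);Q=Q[np.isfinite(Q[:,0])]
    m=(Q[:,0]>500)&(Q[:,0]<760)&(Q[:,1]<-80)&(Q[:,1]>-330)
    Q=Q[m]
    f=Q[(Q[:,2]>15)&(Q[:,2]<80)]
    print(n,len(f))
    if len(f)>50:
        # ransac line in xy
        best=0;rng=np.random.default_rng(0)
        for _ in range(800):
            a,b=f[rng.choice(len(f),2,0),:2];t=b-a
            if np.linalg.norm(t)<30: continue
            t/=np.linalg.norm(t);k=abs((f[:,:2]-a)@[-t[1],t[0]])<1.5
            if k.sum()>best: best=k.sum();bk=k
        g=f[bk];c=g[:,:2].mean(0);u=np.linalg.svd(g[:,:2]-c)[2][0];print('front',best,c,np.degrees(np.arctan2(u[1],u[0])), 'ext',np.percentile((g[:,:2]-c)@u,[0,1,99,100]),u)
    # lid top plane: z>165
    l=Q[(Q[:,2]>165)];best=0
    for _ in range(800):
        a=l[rng.choice(len(l),3,0)] if 'rng' in dir() else l[np.random.choice(len(l),3,0)]
        nn=np.cross(a[1]-a[0],a[2]-a[0]);
        if np.linalg.norm(nn)<500: continue
        nn/=np.linalg.norm(nn);k=abs((l-a[0])@nn)<2
        if k.sum()>best:best=k.sum();bk=k;
    g=l[bk];c=g.mean(0);v=np.linalg.svd(g-c)[2];nn=v[2]*np.sign(v[2][2]);print('lid',best,len(l),c,nn,'tilt',np.arccos(nn[2]),'yaw',np.degrees(np.arctan2(-nn[1],-nn[0])))
    h=np.array([-nn[1],nn[0],0]);h/=np.linalg.norm(h);w=np.cross(nn,h)
    p=(g-c)@np.array([h,w]).T;print(h,w,np.percentile(p,[0,1,99,100],axis=0))
E
```

```text
side0 2177
front 1098 [ 575.3573 -190.5302] -108.08541048653785 ext [-91.6892 -90.0925  68.4154  69.7417] [-0.3104 -0.9506]
lid 655 1389 [ 603.408  -194.1395  216.2675] [-0.8097  0.2631  0.5246] tilt 1.0185826151202628 yaw -18.000659392436138
[-0.309  -0.9511  0.    ] [ 0.4989 -0.1621  0.8514] [[-87.4177 -14.0019]
 [-85.6252 -13.67  ]
 [ 73.1651  13.6394]
 [ 74.3406  14.6305]]
top0 536
front 218 [ 576.5712 -179.734 ] -107.91665354479497 ext [-82.4707 -80.2412  77.764   78.6742] [-0.3076 -0.9515]
lid 2422 3152 [ 655.2353 -204.3555  200.1715] [ 0.4965 -0.1596  0.8532] tilt 0.5486162755950634 yaw 162.17562226991907
[0.3061 0.952  0.    ] [-0.8123  0.2612  0.5215] [[-78.926  -69.2071]
 [-76.8083 -65.5572]
 [ 79.6604  59.4507]
 [ 82.6942  63.8224]]
```

```bash
cat >> h.py <<'E'
from scipy.spatial.transform import Rotation as Ro
YAW=np.radians(-18.0);O=np.array([639.6,-199.5,0.])
C=np.array([[np.cos(YAW),-np.sin(YAW),0],[np.sin(YAW),np.cos(YAW),0],[0,0,1]])
def rotm(tilt,sgn=-1):
    t=np.radians(tilt);z=C@[np.sin(t),0,-np.cos(t)];x=sgn*C[:,1];return np.c_[x,np.cross(z,x),z]
def rows(tgts,s=None):
    "tgts: list of (x,y,z case frame TCP, tilt)"
    s=s or robot.state();R=np.array(s['ee_rot']);p=np.array(s['tool_pos'])
    for x,y,z,t in tgts:
        w=O+C@[x,y,z];d=R.T@(w-p);r=Ro.from_matrix(R.T@rotm(t)).as_rotvec(degrees=True)
        print(np.round(d,1).tolist(),np.round(r,1).tolist(),'dist',round(np.linalg.norm(d)),'ang',round(np.linalg.norm(r)))
def st():
    s=robot.state();R=s['ee_rot'];print('t',s['clock'],'case tcp',C.T@(s['tool_pos']-O),'zdir',C.T@R[:,2],'F(case)',C.T@s['ft_force'],'w',s['gripper_width']);print('j',s['joints'])
E
python3 - <<'E'
from h import *
for n in('side0','top0'):
    d=np.load('pics/%s.npz'%n);P=cloud(d,d['T']);Q=((P-O)@C).reshape(-1,3)
    m=(Q[:,0]<-69)&(Q[:,0]>-170)&(abs(Q[:,1])<50)&(Q[:,2]>60)&(Q[:,2]<180)
    q=Q[m];q=q[np.argsort(q[:,0])];print(n,len(q));print(np.round(q[::max(1,len(q)//45)],0).tolist())
rows([(-120,0,330,0),(-60,0,300,40)])
E
```

```text
side0 344
[[-150.0, 14.0, 126.0], [-149.0, 3.0, 129.0], [-148.0, -22.0, 127.0], [-148.0, 18.0, 125.0], [-147.0, 7.0, 124.0], [-147.0, 0.0, 127.0], [-146.0, -13.0, 123.0], [-146.0, 13.0, 126.0], [-144.0, -23.0, 126.0], [-138.0, -21.0, 122.0], [-136.0, -13.0, 122.0], [-134.0, 12.0, 120.0], [-133.0, -6.0, 120.0], [-132.0, -10.0, 121.0], [-130.0, -13.0, 119.0], [-127.0, -9.0, 118.0], [-124.0, -14.0, 116.0], [-122.0, 9.0, 115.0], [-119.0, 9.0, 114.0], [-117.0, 21.0, 113.0], [-115.0, -21.0, 112.0], [-113.0, -6.0, 112.0], [-112.0, 5.0, 112.0], [-110.0, 11.0, 111.0], [-109.0, 2.0, 111.0], [-106.0, 18.0, 108.0], [-105.0, -17.0, 112.0], [-105.0, -12.0, 110.0], [-104.0, -2.0, 113.0], [-104.0, -20.0, 106.0], [-103.0, 1.0, 113.0], [-103.0, -15.0, 108.0], [-102.0, -22.0, 113.0], [-102.0, -14.0, 112.0], [-101.0, -11.0, 103.0], [-95.0, 5.0, 108.0], [-93.0, -8.0, 107.0], [-91.0, -21.0, 97.0], [-89.0, -13.0, 105.0], [-87.0, -9.0, 104.0], [-85.0, 2.0, 104.0], [-84.0, -7.0, 104.0], [-82.0, -12.0, 103.0], [-80.0, -9.0, 103.0], [-78.0, -13.0, 101.0], [-77.0, -16.0, 107.0], [-75.0, -15.0, 91.0], [-74.0, -3
[... 591 characters left out ...]
2.0], [-111.0, 20.0, 109.0], [-110.0, -18.0, 111.0], [-108.0, 1.0, 112.0], [-107.0, 16.0, 113.0], [-106.0, 2.0, 112.0], [-105.0, -9.0, 114.0], [-104.0, 7.0, 115.0], [-103.0, 10.0, 113.0], [-101.0, -0.0, 109.0], [-99.0, 7.0, 106.0], [-97.0, 23.0, 106.0], [-96.0, 6.0, 109.0], [-94.0, 13.0, 106.0], [-93.0, 23.0, 100.0], [-92.0, -9.0, 108.0], [-90.0, 19.0, 100.0], [-89.0, -7.0, 105.0], [-88.0, -22.0, 100.0], [-86.0, -8.0, 106.0], [-83.0, -7.0, 104.0], [-82.0, 1.0, 102.0], [-80.0, -13.0, 106.0], [-78.0, -0.0, 103.0], [-77.0, -2.0, 103.0], [-75.0, -4.0, 100.0], [-72.0, 16.0, 107.0]]
[-345.7, -473.8, -113.5] [0.0, 0.0, 31.3] dist 597 ang 31
[-314.5, -525.1, -83.5] [39.0, 10.9, 30.0] dist 618 ang 50
```

Call:
drive_tool(steps=[[[0,0,0,-60,0,0,0],[0,-30,-40,-110,0,0,8],[0,-70,-90,-114,0,0,16],[0,-105,-145,-114,0,0,24],[0,-140,-190,-114,0,0,31],[0,-175,-240,-114,0,0,31],[0,-210,-290,-114,0,0,31],[0,-245,-340,-114,0,0,31],[0,-280,-390,-114,0,0,31],[0,-315,-440,-114,0,0,31]]])

```text
clock: 2.6
tool_pos: [500.7, -198.5, 330.7]
ee_rot: [[-0.304, -0.953, 0.0], [-0.953, 0.304, -0.0], [0.0, -0.001, -1.0]]
ft_force: [-0.6, -1.7, -0.0]
gripper_width: 0.01
```

```bash
python3 - <<'E'
from h import *
st();rows([(-40,0,290,30),(-17,0,245,45)])
E
```

```text
t 2.6 case tcp [-132.4236  -41.9403  330.7179] zdir [ 0.0005 -0.0001 -1.    ] F(case) [ 0.0042 -1.8006 -0.0124] w 0.009524034576537575
j [ 33.7957  10.6542 -17.8814  95.6789   3.392   74.1677 -92.3927]
[-41.4, -92.6, 40.8] [30.0, 0.1, 0.3] dist 109 ang 30
[-41.3, -115.6, 85.8] [45.0, 0.1, 0.3] dist 150 ang 45
```

Call:
drive_tool(steps=[[[0,-20,-40,20,10,0,0],[0,-41,-92,41,20,0,0],[0,-41,-104,60,30,0,0.3],[0,-41,-115,84,40,0,0.3],[0,-41,-115,84,45,0,0.3],[0,-41,-115,84,45,0,0.3]]])

```text
clock: 3.35
tool_pos: [618.7, -205.1, 244.0]
ee_rot: [[-0.327, -0.707, 0.627], [-0.945, 0.229, -0.235], [0.023, -0.669, -0.743]]
ft_force: [0.9, 0.1, -1.0]
gripper_width: 0.006
```

```bash
python3 - <<'E'
from h import *
st()
a=[]
for th in (.4,.25,.1,.04,.015):
    x=65-115*np.cos(th)+30*np.sin(th);z=135+115*np.sin(th)+30*np.cos(th);a.append((x-2,0,z+13.4,45));print(a[-1])
rows(a)
E
```

```text
t 3.35 case tcp [-18.1689 -11.7878 243.9785] zdir [ 0.6692 -0.03   -0.7425] F(case) [ 0.7999  0.3377 -0.9932] w 0.005819749883469932
j [  40.4155   10.284   -29.6442  120.6027   50.9038   12.9951 -141.8167]
(np.float64(-31.239464041072274), 0, np.float64(220.81493918558135), 45)
(np.float64(-41.00280971908846), 0, np.float64(205.9188279655895), 45)
(np.float64(-48.430476507568116), 0, np.float64(189.73096787272604), 45)
(np.float64(-50.70833224041344), 0, np.float64(182.97477663129226), 45)
(np.float64(-51.53707961738645), 0, np.float64(180.12156037650848), 45)
[-12.1, 25.2, 8.1] [3.0, -1.7, 0.1] dist 29 ang 3
[-12.2, 42.4, 12.6] [3.0, -1.7, 0.1] dist 46 ang 3
[-12.4, 58.8, 19.7] [3.0, -1.7, 0.1] dist 63 ang 3
[-12.5, 65.0, 23.2] [3.0, -1.7, 0.1] dist 70 ang 3
[-12.6, 67.5, 24.7] [3.0, -1.7, 0.1] dist 73 ang 3
```

```bash
python3 - <<'E'
from h import *
rows([(-15,0,245,15)])
E
```

```text
[-11.8, -3.0, 1.0] [-27.0, -1.7, -0.4] dist 12 ang 27
```

Call:
drive_tool(steps=[[[0,-4,-3,1,-10,-0.6,0],[0,-8,-3,1,-20,-1.2,0],[0,-11.8,-3,1,-27,-1.7,-0.4],[0,-11.8,-3,1,-27,-1.7,-0.4]]])

```text
clock: 3.85
tool_pos: [626.5, -197.0, 245.3]
ee_rot: [[-0.312, -0.918, 0.245], [-0.95, 0.302, -0.078], [-0.002, -0.257, -0.966]]
ft_force: [-0.0, -1.0, -1.2]
gripper_width: 0.004
```

```bash
python3 - <<'E'
from h import *
st()
a=[]
for th in (.5,.4,.3,.2,.12,.07,.04,.02):
    x=65-115*np.cos(th)+30*np.sin(th);z=135+115*np.sin(th)+30*np.cos(th);a.append((x+4.9,0,z+12.7,15));
print(np.round(a))
rows(a)
E
```

```text
t 3.85 case tcp [-13.2377  -1.6973 245.3079] zdir [ 0.2569  0.001  -0.9664] F(case) [ 0.2652 -0.9498 -1.1906] w 0.0044296763634620725
j [  46.6118   22.4012  -41.2018   97.7309   21.392    51.7387 -110.0499]
[[-17.   0. 229.  15.]
 [-24.   0. 220.  15.]
 [-31.   0. 210.  15.]
 [-37.   0. 200.  15.]
 [-41.   0. 191.  15.]
 [-43.   0. 186.  15.]
 [-44.   0. 182.  15.]
 [-44.   0. 180.  15.]]
[-1.7, 7.4, 14.7] [0.1, 0.1, -0.2] dist 17 ang 0
[-1.6, 17.2, 21.5] [0.1, 0.1, -0.2] dist 28 ang 0
[-1.6, 26.2, 29.2] [0.1, 0.1, -0.2] dist 39 ang 0
[-1.5, 34.5, 37.8] [0.1, 0.1, -0.2] dist 51 ang 0
[-1.5, 40.4, 45.2] [0.1, 0.1, -0.2] dist 61 ang 0
[-1.5, 43.8, 50.1] [0.1, 0.1, -0.2] dist 67 ang 0
[-1.5, 45.7, 53.1] [0.1, 0.1, -0.2] dist 70 ang 0
[-1.5, 47.0, 55.1] [0.1, 0.1, -0.2] dist 72 ang 0
```

Call:
drive_tool(steps=[[[0,-1.6,7.4,14.7,0,0,0],[0,-1.6,17.2,21.5,0,0,0],[0,-1.6,26.2,29.2,0,0,0],[0,-1.5,34.5,37.8,0,0,0],[0,-1.5,40.4,45.2,0,0,0],[0,-1.5,43.8,50.1,0,0,0],[0,-1.5,45.7,53.1,0,0,0],[0,-1.5,46.5,54,0,0,0],[0,-1.5,46.5,54,0,0,0],[0,-1.5,46.5,54,0,0,0]]])

```text
clock: 5.1
tool_pos: [596.3, -185.2, 181.2]
ee_rot: [[-0.311, -0.918, 0.246], [-0.951, 0.3, -0.081], [0.0, -0.259, -0.966]]
ft_force: [-1.1, 0.2, 0.3]
gripper_width: 0.004
```

```bash
python3 - <<'E'
from h import *
st();c,s=look('side','side1')
a=c['pixels'][120:290,120:350,::-1];cv2.imwrite('pics/side1z.png',cv2.resize(a,None,fx=3.4,fy=3.4,interpolation=2))
Q=((cloud(c,world_T(c,s))-O)@C).reshape(-1,3)
q=Q[(abs(Q[:,0]+68)<12)&(abs(Q[:,1])<75)&(abs(Q[:,1])>20)&(Q[:,2]>125)&(Q[:,2]<200)];print(np.histogram(q[:,2],bins=range(125,200,3)))
q=Q[(Q[:,0]>-62)&(Q[:,0]<30)&(abs(Q[:,1])<75)&(abs(Q[:,1])>40)&(Q[:,2]>160)&(Q[:,2]<200)];print(np.polyfit(q[:,0],q[:,2],1),len(q))
E
```

```text
t 5.1 case tcp [-45.602    0.2306 181.2275] zdir [ 0.2586 -0.0006 -0.966 ] F(case) [-1.1082 -0.1481  0.3019] w 0.0036164889159338185
j [  45.9967   22.8008  -39.6926  106.1237   24.2242   43.1684 -113.5904]
(array([ 42,  52, 118,  77,   6,  53,  60,  63,  59,  67,  63,  61,  58,
        88,  98,   0,   0,   0,   0,   0,   0,   0,   0,   0]), array([125, 128, 131, 134, 137, 140, 143, 146, 149, 152, 155, 158, 161,
       164, 167, 170, 173, 176, 179, 182, 185, 188, 191, 194, 197]))
[ -0.0242 166.0876] 639
```

View pics/side1z.png

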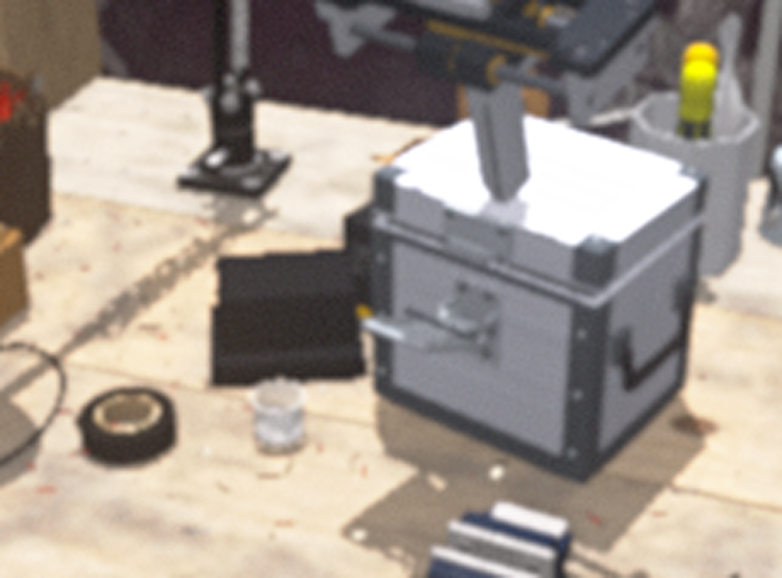

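Call:
drive_tool(steps=[[[0,0,0,2,0,0,0],[0,0,0,3,0,0,0],[0,0,0,3,0,0,0]]])

```text
clock: 5.52
tool_pos: [596.7, -185.3, 178.5]
ee_rot: [[-0.311, -0.918, 0.245], [-0.951, 0.3, -0.081], [0.001, -0.258, -0.966]]
ft_force: [-8.7, 3.3, 12.2]
gripper_width: 0.006
```

```bash
python3 - <<'E'
from h import *
st()
rows([(-60,0,235,15),(-185,0,215,20),(-190,0,160,20),(-185,0,128,20)])
E
```

```text
t 5.525 case tcp [-45.1876   0.2595 178.5108] zdir [ 0.258  -0.0011 -0.9661] F(case) [-9.3214  0.4244 12.2477] w 0.0058979604769442045
j [  45.8094   23.0408  -39.5304  106.1809   24.496    42.9648 -113.8207]
[0.3, -0.3, -58.4] [0.0, -0.1, -0.1] dist 58 ang 0
[0.5, 125.7, -71.3] [5.0, -0.1, -0.1] dist 144 ang 5
[0.5, 144.7, -19.5] [5.0, -0.1, -0.1] dist 146 ang 5
[0.5, 148.1, 12.7] [5.0, -0.1, -0.1] dist 149 ang 5
```

Call:
drive_tool(steps=[[[0,0,0,-30,0,0,0],[0,0,0,-58,0,0,0],[0,0,60,-64,2,0,0],[0,0,120,-68,5,0,0],[0,0,144,-50,5,0,0],[0,0,146,0,5,0,0],[0,0,147,12,5,0,0],[0,0,147,12,5,0,0]]])

```text
clock: 6.52
tool_pos: [464.6, -141.6, 127.8]
ee_rot: [[-0.31, -0.894, 0.323], [-0.951, 0.292, -0.105], [-0.001, -0.34, -0.94]]
ft_force: [0.7, -0.1, 0.7]
gripper_width: 0.008
```

```bash
cat > arc.py <<'E'
from h import *
def arc(Ls,tau,ov=5,gap=10.5):
    t=np.radians(tau);d=np.array([np.sin(t),-np.cos(t)]);n=np.array([np.cos(t),np.sin(t)]);a=[]
    for L in Ls:
        L=np.radians(L);W=np.array([-90+63*np.sin(L),99.7+63*np.cos(L)]);p=W-ov*d-gap*n;a.append((p[0],0,p[1],tau))
    return a
E
python3 - <<'E'
from arc import *
st();c,s=look('side','side2')
a=c['pixels'][120:290,120:350,::-1];cv2.imwrite('pics/side2z.png',cv2.resize(a,None,fx=3.4,fy=3.4,interpolation=2))
Q=((cloud(c,world_T(c,s))-O)@C).reshape(-1,3)
q=Q[(Q[:,0]>-60)&(Q[:,0]<60)&(abs(Q[:,1])<75)&(Q[:,2]>160)&(Q[:,2]<175)];print(np.polyfit(q[:,0],q[:,2],1),len(q))
A=arc([-66,-62,-55,-47,-38,-28,-18,-8,2,10,16],20);print(np.round(A))
rows(A)
E
```

```text
t 6.525 case tcp [-184.3067    0.954   127.7756] zdir [ 0.3398  0.0005 -0.9405] F(case) [0.6928 0.0731 0.6672] w 0.007560310356124931
j [  52.8977   11.2099  -43.8394  130.2428   25.7631   23.7869 -119.1409]
[ -0.0222 165.9818] 1814
[[-159.    0.  126.   20.]
 [-157.    0.  130.   20.]
 [-153.    0.  137.   20.]
 [-148.    0.  144.   20.]
 [-140.    0.  150.   20.]
 [-131.    0.  156.   20.]
 [-121.    0.  161.   20.]
 [-110.    0.  163.   20.]
 [ -99.    0.  164.   20.]
 [ -91.    0.  163.   20.]
 [ -84.    0.  161.   20.]]
[0.9, -22.5, 10.5] [0.1, -0.0, -0.1] dist 25 ang 0
[0.9, -25.7, 7.5] [0.1, -0.0, -0.1] dist 27 ang 0
[0.9, -31.7, 2.7] [0.1, -0.0, -0.1] dist 32 ang 0
[0.8, -39.2, -1.8] [0.1, -0.0, -0.1] dist 39 ang 0
[0.8, -48.4, -5.6] [0.1, -0.0, -0.1] dist 49 ang 0
[0.8, -59.1, -8.1] [0.1, -0.0, -0.1] dist 60 ang 0
[0.8, -70.0, -8.7] [0.1, -0.0, -0.1] dist 71 ang 0
[0.8, -80.9, -7.4] [0.1, -0.0, -0.1] dist 81 ang 0
[0.8, -91.4, -4.2] [0.1, -0.0, -0.1] dist 92 ang 0
[0.8, -99.3, -0.3] [0.1, -0.0, -0.1] dist 99 ang 0
[0.8, -104.9, 3.3] [0.1, -0.0, -0.1] dist 105 ang 0
```

View pics/side2z.png

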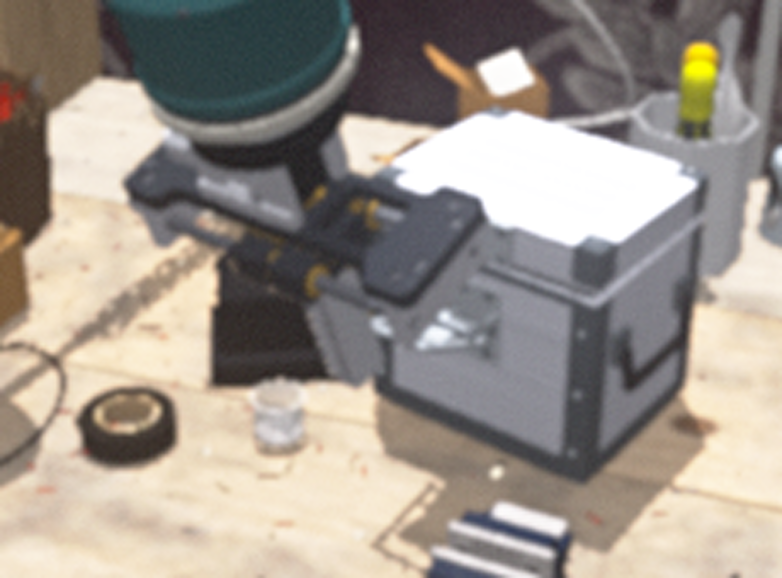

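Call:
drive_tool(steps=[[[0,1,-16,12,0,0,0],[0,1,-23.5,10.5,0,0,0],[0,1,-27,7.5,0,0,0],[0,1,-30,5,0,0,0],[0,1,-33,2.7,0,0,0],[0,1,-37,0,0,0,0],[0,1,-40.5,-2,0,0,0],[0,1,-45,-4,0,0,0],[0,1,-50,-5.6,0,0,0],[0,1,-50,-5.6,0,0,0]]])

```text
clock: 7.82
tool_pos: [507.8, -157.2, 151.2]
ee_rot: [[-0.31, -0.893, 0.325], [-0.951, 0.292, -0.106], [-0.0, -0.342, -0.94]]
ft_force: [-0.5, 0.2, -0.5]
gripper_width: 0.004
```

```bash
python3 - <<'E'
from arc import *
st();c,s=look('side','side3')
a=c['pixels'][170:260,190:310,::-1];cv2.imwrite('pics/side3z.png',cv2.resize(a,None,fx=6,fy=6,interpolation=2))
rows(arc([-38,-28,-18,-8,2,10,16],20))
E
```

```text
t 7.825 case tcp [-138.3867   -0.4922  151.186 ] zdir [ 0.342  -0.0005 -0.9397] F(case) [-0.535   0.0018 -0.5   ] w 0.003603114970608108
j [  52.7901   13.8198  -44.1502  123.5751   25.5854   28.6116 -117.5934]
[-0.6, 1.8, -0.1] [0.0, -0.0, -0.1] dist 2 ang 0
[-0.6, -8.9, -2.6] [0.0, -0.0, -0.1] dist 9 ang 0
[-0.6, -19.9, -3.1] [0.0, -0.0, -0.1] dist 20 ang 0
[-0.6, -30.8, -1.8] [0.0, -0.0, -0.1] dist 31 ang 0
[-0.6, -41.3, 1.4] [0.0, -0.0, -0.1] dist 41 ang 0
[-0.6, -49.2, 5.3] [0.0, -0.0, -0.1] dist 49 ang 0
[-0.6, -54.7, 8.8] [0.0, -0.0, -0.1] dist 55 ang 0
```

View pics/side3z.png

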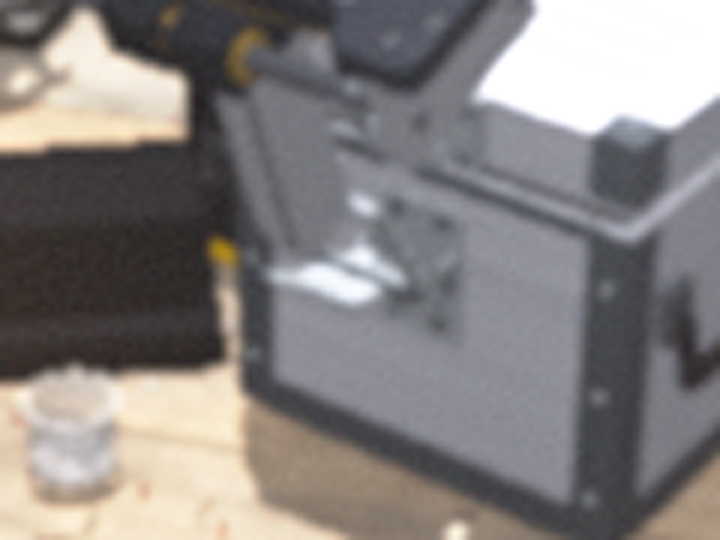

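```bash
python3 - <<'E'
from arc import *
c,s=look('top','top3')
a=c['pixels'][150:260,210:330,::-1];cv2.imwrite('pics/top3z.png',cv2.resize(a,None,fx=5,fy=5,interpolation=2))
T=world_T(c,s)
for L in(-66,-38,-20):
    L=np.radians(L);print((proj(c,T,O+C@[-90+63*np.sin(L),20,99.7+63*np.cos(L)])-[210,150])*5)
E
```

```text
[196.1303 356.0117]
[216.6498 315.6542]
[236.8915 281.85  ]
```

View pics/top3z.png

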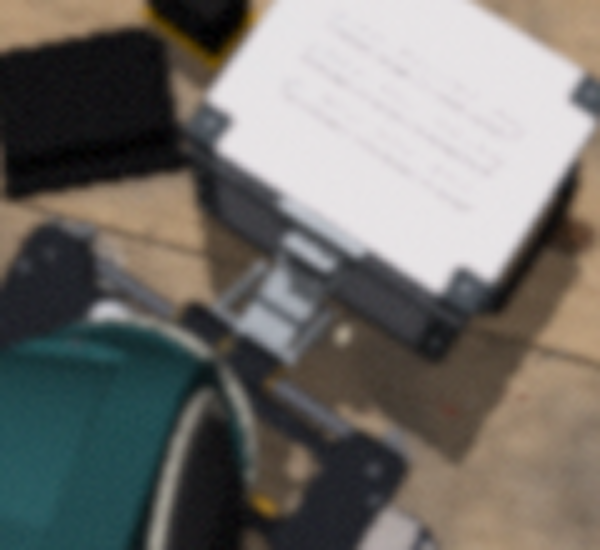

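Call:
drive_tool(steps=[[[0,-0.5,-5,-1.8,0,0,0],[0,-0.5,-10.5,-2.6,0,0,0],[0,-0.5,-16,-3.1,0,0,0],[0,-0.5,-21.5,-3.1,0,0,0],[0,-0.5,-27,-2.5,0,0,0],[0,-0.5,-32.5,-1.8,0,0,0],[0,-0.5,-38,0,0,0,0],[0,-0.5,-43,1.4,0,0,0],[0,-0.5,-47,4,0,0,0],[0,-0.5,-51,5.3,0,0,0]]])

```text
clock: 9.18
tool_pos: [555.1, -172.2, 163.3]
ee_rot: [[-0.31, -0.894, 0.325], [-0.951, 0.292, -0.106], [0.0, -0.341, -0.94]]
ft_force: [-0.0, 0.4, 1.6]
gripper_width: 0.007
```

```bash
python3 - <<'E'
from arc import *
st();c,s=look('side','side4')
a=c['pixels'][160:260,190:310,::-1];cv2.imwrite('pics/side4z.png',cv2.resize(a,None,fx=6,fy=6,interpolation=2))
c,s=look('top','top4')
a=c['pixels'][150:260,210:330,::-1];cv2.imwrite('pics/top4z.png',cv2.resize(a,None,fx=5,fy=5,interpolation=2))
rows(arc([10,16],20))
E
```

```text
t 9.175 case tcp [-88.8139  -0.1125 163.2558] zdir [ 0.3414 -0.0006 -0.9399] F(case) [-0.1546  0.3184  1.5844] w 0.007251587649249309
j [  50.3074   18.0714  -42.7398  116.7027   27.7778   32.5348 -118.2677]
[-0.1, 2.0, -0.2] [0.0, -0.0, -0.1] dist 2 ang 0
[-0.1, -3.5, 3.4] [0.0, -0.0, -0.1] dist 5 ang 0
```

View pics/side4z.png

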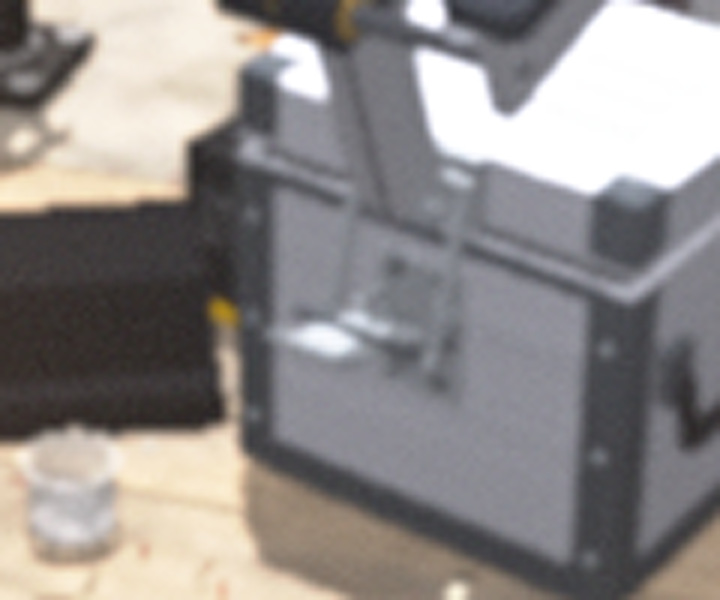

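View pics/top4z.png

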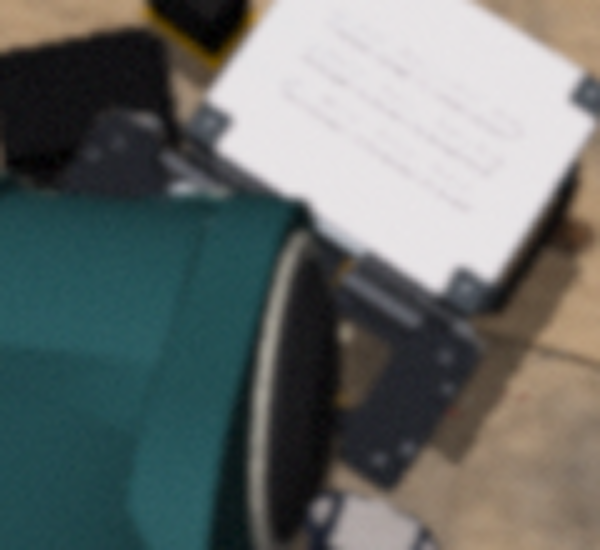

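Call:
drive_tool(steps=[[[0,0,-3,-1,0,0,0],[0,0,-5,-2,0,0,0],[0,0,-5,-2,0,0,0],[0,0,10,-10,0,0,0],[0,0,50,-30,0,0,0],[0,0,80,-40,0,0,0],[0,0,80,-40,0,0,0]]])

```text
clock: 10.15
tool_pos: [468.6, -144.7, 174.1]
ee_rot: [[-0.311, -0.893, 0.325], [-0.95, 0.291, -0.109], [0.003, -0.342, -0.94]]
ft_force: [0.5, -0.6, 0.2]
gripper_width: 0.006
```

```bash
python3 - <<'E'
from arc import *
st();c,s=look('side','side5')
a=c['pixels'][160:260,190:310,::-1];cv2.imwrite('pics/side5z.png',cv2.resize(a,None,fx=6,fy=6,interpolation=2))
Q=((cloud(c,world_T(c,s))-O)@C)
T=world_T(c,s)
q=Q.reshape(-1,3);m=(q[:,0]<-69)&(q[:,0]>-150)&(abs(q[:,1])<40)&(q[:,2]>95)&(q[:,2]<180);q=q[m];q=q[np.argsort(q[:,2])];print(np.round(q[::6]).tolist())
for p in([-71,0,147],[-71.5,0,160],[-71,0,150],[-90,0,162]): print(p,(proj(c,T,O+C@p)-[190,160])*6)
c,s=look('wrist','w5')
E
```

```text
t 10.15 case tcp [-179.5829   -0.6917  174.077 ] zdir [ 0.3425 -0.0036 -0.9395] F(case) [ 0.6553 -0.4691  0.2322] w 0.005870046718871956
j [  59.916     6.3331  -49.636   127.2426   14.9811   29.5011 -108.6152]
[[-88.0, -22.0, 96.0], [-92.0, -22.0, 98.0], [-73.0, 11.0, 99.0], [-81.0, -12.0, 100.0], [-101.0, -12.0, 101.0], [-89.0, -23.0, 102.0], [-73.0, 15.0, 103.0], [-79.0, 9.0, 103.0], [-80.0, -4.0, 104.0], [-102.0, -12.0, 104.0], [-69.0, -14.0, 104.0], [-85.0, 12.0, 105.0], [-75.0, 17.0, 105.0], [-88.0, -12.0, 106.0], [-92.0, -2.0, 107.0], [-91.0, -4.0, 107.0], [-94.0, 3.0, 108.0], [-102.0, 5.0, 109.0], [-103.0, 16.0, 110.0], [-107.0, -11.0, 111.0], [-103.0, 14.0, 111.0], [-106.0, -8.0, 111.0], [-103.0, 12.0, 111.0], [-104.0, 1.0, 112.0], [-110.0, -10.0, 112.0], [-108.0, -2.0, 112.0], [-113.0, -8.0, 113.0], [-88.0, 20.0, 113.0], [-105.0, -19.0, 113.0], [-102.0, -12.0, 113.0], [-114.0, -4.0, 114.0], [-105.0, 15.0, 114.0], [-104.0, -18.0, 114.0], [-118.0, 12.0, 115.0], [-119.0, -12.0, 115.0], [-88.0, -21.0, 117.0], [-85.0, -21.0, 118.0], [-128.0, -14.0, 118.0], [-84.0, 18.0, 121.0], 
[... 486 characters left out ...]
, 148.0], [-78.0, -8.0, 148.0], [-80.0, -7.0, 148.0], [-70.0, 12.0, 149.0], [-79.0, -5.0, 150.0], [-80.0, 7.0, 150.0], [-75.0, 20.0, 151.0], [-80.0, -9.0, 151.0], [-73.0, -19.0, 152.0], [-81.0, 2.0, 152.0], [-70.0, 7.0, 153.0], [-74.0, -22.0, 153.0], [-80.0, 10.0, 154.0], [-70.0, -21.0, 155.0], [-73.0, -10.0, 157.0], [-72.0, -9.0, 159.0], [-71.0, 2.0, 159.0], [-75.0, 4.0, 160.0], [-72.0, -20.0, 161.0], [-74.0, -7.0, 161.0], [-72.0, -11.0, 162.0], [-74.0, -10.0, 162.0], [-70.0, -5.0, 163.0], [-69.0, -2.0, 164.0], [-70.0, -19.0, 166.0], [-69.0, -4.0, 167.0]]
[-71, 0, 147] [416.963  196.2901]
[-71.5, 0, 160] [417.1923 162.1089]
[-71, 0, 150] [417.2166 188.3108]
[-90, 0, 162] [384.4118 178.8555]
```

View pics/side5z.png

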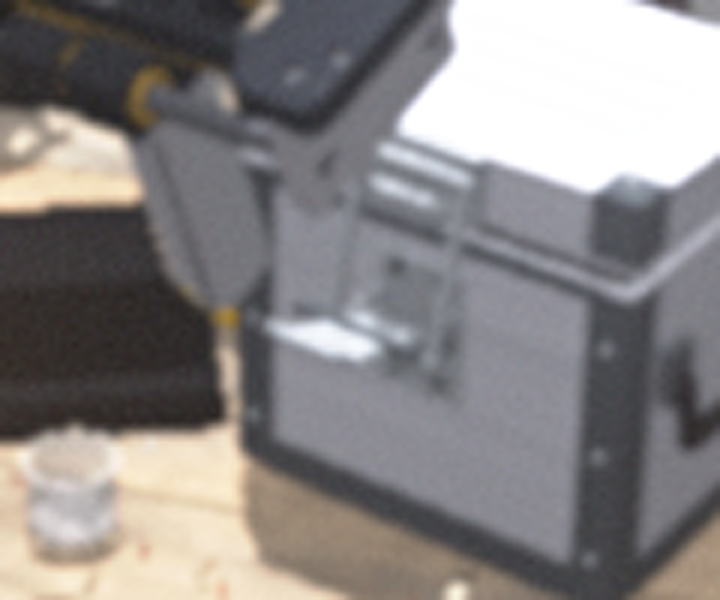

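View pics/w5.png

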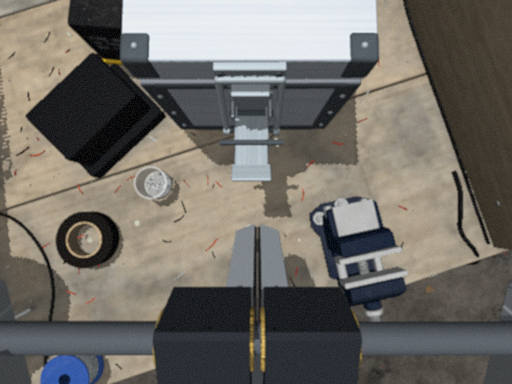

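```bash
cat > lev.py <<'E'
from h import *
def lev(As,tau=20,r=52,off=5):
    t=np.radians(tau);d=np.array([np.sin(t),-np.cos(t)]);f=np.array([np.cos(t),np.sin(t)]);o=[]
    for a in As:
        u=np.array([-np.sin(a),-np.cos(a)]);n=np.array([-np.cos(a),np.sin(a)])
        p=np.array([-76,98])+r*u+(off+8*abs(n@f))*n-11*d;o.append((p[0],0,p[1],tau))
    return o
E
python3 - <<'E'
from lev import *
A=lev([1.87],off=15)+lev([1.87,1.7,1.5,1.3,1.1,.9,.7,.5,.3,.15,0]);print(np.round(A));rows(A)
E
```

```text
[[-124.    0.  143.   20.]
 [-127.    0.  133.   20.]
 [-130.    0.  124.   20.]
 [-132.    0.  112.   20.]
 [-131.    0.  100.   20.]
 [-129.    0.   90.   20.]
 [-125.    0.   82.   20.]
 [-120.    0.   74.   20.]
 [-114.    0.   68.   20.]
 [-106.    0.   62.   20.]
 [ -99.    0.   59.   20.]
 [ -92.    0.   56.   20.]]
[-0.5, -39.7, 48.4] [-0.1, -0.1, -0.1] dist 63 ang 0
[-0.6, -33.6, 56.3] [-0.1, -0.1, -0.1] dist 66 ang 0
[-0.6, -26.9, 63.9] [-0.1, -0.1, -0.1] dist 69 ang 0
[-0.6, -21.1, 74.3] [-0.1, -0.1, -0.1] dist 77 ang 0
[-0.6, -17.7, 85.9] [-0.1, -0.1, -0.1] dist 88 ang 0
[-0.6, -16.7, 95.9] [-0.1, -0.1, -0.1] dist 97 ang 0
[-0.6, -17.3, 104.8] [-0.1, -0.1, -0.1] dist 106 ang 0
[-0.6, -19.5, 113.7] [-0.1, -0.1, -0.1] dist 115 ang 0
[-0.7, -23.2, 122.2] [-0.1, -0.1, -0.1] dist 124 ang 0
[-0.7, -28.5, 130.1] [-0.1, -0.1, -0.1] dist 133 ang 0
[-0.7, -33.6, 135.5] [-0.1, -0.1, -0.1] dist 140 ang 0
[-0.7, -39.5, 140.1] [-0.1, -0.1, -0.1] dist 146 ang 0
```

Call:
drive_tool(steps=[[[0,-0.5,-20,24,0,0,0],[0,-0.5,-39,48,0,0,0],[0,-0.6,-33.6,56.3,0,0,0],[0,-0.6,-30,60,0,0,0],[0,-0.6,-27,64,0,0,0],[0,-0.6,-24,69,0,0,0],[0,-0.6,-21,74,0,0,0],[0,-0.6,-19.4,80,0,0,0],[0,-0.6,-17.7,86,0,0,0],[0,-0.6,-17.7,86,0,0,0]]])

```text
clock: 11.5
tool_pos: [514.1, -158.1, 98.3]
ee_rot: [[-0.31, -0.894, 0.324], [-0.951, 0.292, -0.106], [0.0, -0.341, -0.94]]
ft_force: [0.1, -0.1, -0.3]
gripper_width: 0.006
```

```bash
python3 - <<'E'
from lev import *
st();c,s=look('side','side6')
a=c['pixels'][160:260,190:310,::-1];cv2.imwrite('pics/side6z.png',cv2.resize(a,None,fx=6,fy=6,interpolation=2))
q=((cloud(c,world_T(c,s))-O)@C).reshape(-1,3)
m=(q[:,0]<-68)&(q[:,0]>-100)&(abs(q[:,1])<40)&(q[:,2]>135)&(q[:,2]<180);q=q[m];q=q[np.argsort(q[:,2])];print(np.round(q[::3]).tolist())
rows(lev([1.3,1.1,.9,.7,.5,.3,.15,0,-.1]))
E
```

```text
t 11.5 case tcp [-132.1429    0.5945   98.324 ] zdir [ 0.3407 -0.0006 -0.9402] F(case) [ 0.1256 -0.0767 -0.2993] w 0.006263244124827745
j [  46.1171   19.7474  -37.9526  125.0638   37.9064   23.3257 -129.171 ]
[[-77.0, 21.0, 135.0], [-77.0, 18.0, 138.0], [-77.0, 18.0, 141.0], [-74.0, 18.0, 144.0], [-74.0, 18.0, 146.0], [-72.0, 20.0, 147.0], [-77.0, 9.0, 151.0], [-80.0, 12.0, 153.0]]
[0.6, -1.1, -0.9] [0.1, -0.0, -0.1] dist 2 ang 0
[0.6, -0.2, 9.1] [0.1, -0.0, -0.1] dist 9 ang 0
[0.6, -0.8, 18.0] [0.1, -0.0, -0.1] dist 18 ang 0
[0.6, -3.0, 26.8] [0.1, -0.0, -0.1] dist 27 ang 0
[0.6, -6.7, 35.4] [0.1, -0.0, -0.1] dist 36 ang 0
[0.6, -12.1, 43.3] [0.1, -0.0, -0.1] dist 45 ang 0
[0.6, -17.1, 48.6] [0.1, -0.0, -0.1] dist 52 ang 0
[0.6, -23.0, 53.3] [0.1, -0.0, -0.1] dist 58 ang 0
[0.6, -27.4, 55.9] [0.1, -0.0, -0.1] dist 62 ang 0
```

View pics/side6z.png

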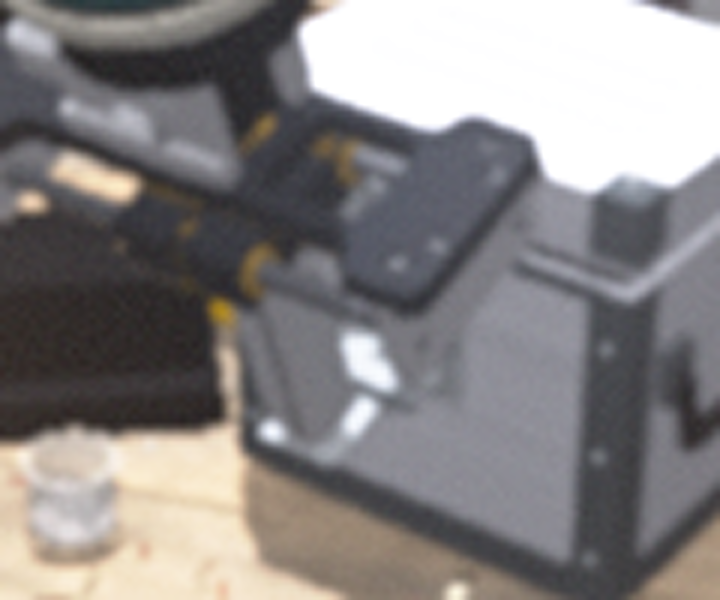

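Call:
drive_tool(steps=[[[0,0.5,-0.5,5,0,0,0],[0,0.5,-0.2,9,0,0,0],[0,0.5,-0.5,14,0,0,0],[0,0.5,-0.8,18,0,0,0],[0,0.5,-2,22.5,0,0,0],[0,0.5,-3.5,27,0,0,0],[0,0.5,-5.5,31,0,0,0],[0,0.5,-7.5,35.5,0,0,0],[0,0.5,-7.5,35.5,0,0,0]]])

```text
clock: 12.68
tool_pos: [532.4, -164.6, 67.7]
ee_rot: [[-0.31, -0.894, 0.324], [-0.951, 0.292, -0.106], [0.0, -0.341, -0.94]]
ft_force: [-0.4, 0.4, 0.5]
gripper_width: 0.001
```

```bash
python3 - <<'E'
from lev import *
st();c,s=look('side','side7')
a=c['pixels'][160:260,190:310,::-1];cv2.imwrite('pics/side7z.png',cv2.resize(a,None,fx=6,fy=6,interpolation=2))
rows(lev([.5,.3,.15,0,-.1]))
E
```

```text
t 12.675 case tcp [-112.729     0.0249   67.7067] zdir [ 0.3411 -0.0006 -0.94  ] F(case) [-0.5352  0.2636  0.4928] w 0.0014950785836733054
j [  40.8964   24.1765  -32.368   123.5816   44.3028   20.8022 -134.7756]
[0.0, 0.9, -0.1] [0.1, -0.0, -0.1] dist 1 ang 0
[0.0, -4.5, 7.8] [0.1, -0.0, -0.1] dist 9 ang 0
[0.0, -9.5, 13.1] [0.1, -0.0, -0.1] dist 16 ang 0
[0.0, -15.4, 17.8] [0.1, -0.0, -0.1] dist 24 ang 0
[0.0, -19.8, 20.5] [0.1, -0.0, -0.1] dist 28 ang 0
```

View pics/side7z.png

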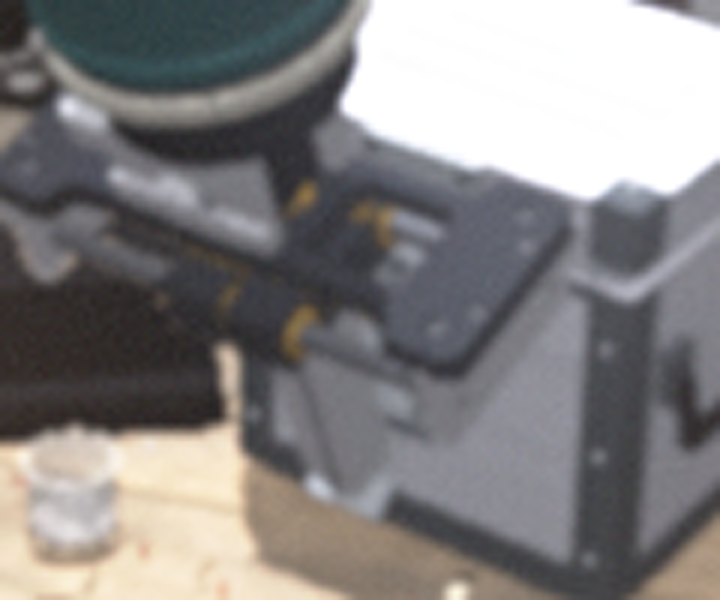

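```bash
python3 - <<'E'
from lev import *
rows(lev([.5,.4,.3,.2,.1,0,-.05],25))
E
```

```text
[0.0, 1.5, 0.3] [5.1, -0.0, -0.1] dist 2 ang 5
[0.0, -1.0, 4.3] [5.1, -0.0, -0.1] dist 4 ang 5
[0.0, -3.9, 8.1] [5.1, -0.0, -0.1] dist 9 ang 5
[0.0, -7.1, 11.7] [5.1, -0.0, -0.1] dist 14 ang 5
[0.0, -10.7, 15.0] [5.1, -0.0, -0.1] dist 18 ang 5
[0.0, -14.7, 17.9] [5.1, -0.0, -0.1] dist 23 ang 5
[0.0, -16.8, 19.3] [5.1, -0.0, -0.1] dist 26 ang 5
```

Call:
drive_tool(steps=[[[0,0,1,0.3,3,0,0],[0,0,-1,4.3,5,0,0],[0,0,-2.5,6.2,5,0,0],[0,0,-4,8,5,0,0],[0,0,-5.5,10,5,0,0],[0,0,-7,11.7,5,0,0],[0,0,-7,11.7,5,0,0]]])

```text
clock: 13.6
tool_pos: [542.7, -168.2, 59.5]
ee_rot: [[-0.311, -0.862, 0.401], [-0.95, 0.282, -0.131], [0.0, -0.422, -0.906]]
ft_force: [-0.9, 0.6, -0.5]
gripper_width: 0.004
```

```bash
python3 - <<'E'
from lev import *
st();rows(lev([.2,.1,0,-.05,-.1],25))
c,s=look('side','side8')
a=c['pixels'][160:260,190:310,::-1];cv2.imwrite('pics/side8z.png',cv2.resize(a,None,fx=6,fy=6,interpolation=2))
E
```

```text
t 13.6 case tcp [-101.8506   -0.1752   59.4593] zdir [ 0.4222 -0.0008 -0.9065] F(case) [-1.0025  0.2949 -0.4943] w 0.003810340453652489
j [  31.7144   23.4606  -21.6259  126.2993   58.2501   12.1806 -149.8574]
[-0.2, 0.4, 0.0] [0.0, -0.0, -0.1] dist 0 ang 0
[-0.2, -2.9, 3.6] [0.0, -0.0, -0.1] dist 5 ang 0
[-0.2, -6.6, 6.9] [0.0, -0.0, -0.1] dist 10 ang 0
[-0.2, -8.6, 8.5] [0.0, -0.0, -0.1] dist 12 ang 0
[-0.2, -10.7, 9.9] [0.0, -0.0, -0.1] dist 15 ang 0
```

View pics/side8z.png

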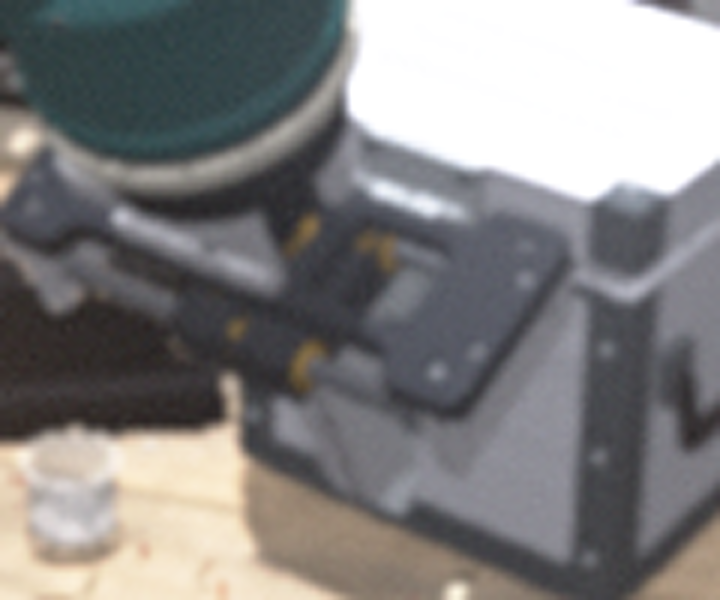

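```bash
python3 - <<'E'
from lev import *
rows(lev([.2,.1,0,-.05,-.1],19))
E
```

```text
[-0.1, -0.5, -0.1] [-6.0, -0.0, -0.1] dist 1 ang 6
[-0.2, -3.8, 3.6] [-6.0, -0.0, -0.1] dist 5 ang 6
[-0.2, -7.6, 6.9] [-6.0, -0.0, -0.1] dist 10 ang 6
[-0.2, -9.6, 8.5] [-6.0, -0.0, -0.1] dist 13 ang 6
[-0.2, -11.7, 10.0] [-6.0, -0.0, -0.1] dist 15 ang 6
```

Call:
drive_tool(steps=[[[0,0,-0.5,0,-3,0,0],[0,0,-1,0.5,-6,0,0],[0,0,-2.5,2,-6,0,0],[0,0,-4,3.6,-6,0,0],[0,0,-6,5,-6,0,0],[0,0,-7.6,6.9,-6,0,0],[0,0,-7.6,6.9,-6,0,0]]])

```text
clock: 14.52
tool_pos: [551.7, -170.9, 56.3]
ee_rot: [[-0.31, -0.899, 0.309], [-0.951, 0.293, -0.101], [0.0, -0.325, -0.946]]
ft_force: [-4.1, 0.1, 1.7]
gripper_width: 0.005
```

```bash
python3 - <<'E'
from lev import *
st();rows(lev([0,-.05,-.1],19))
c,s=look('side','side9')
a=c['pixels'][160:260,190:310,::-1];cv2.imwrite('pics/side9z.png',cv2.resize(a,None,fx=6,fy=6,interpolation=2))
E
```

```text
t 14.525 case tcp [-92.4153   0.0787  56.3458] zdir [ 0.3251 -0.0008 -0.9457] F(case) [-3.9178 -1.2144  1.6779] w 0.005048255659830629
j [  41.1866   27.6751  -33.1513  120.3856   45.9724   22.7905 -135.297 ]
[0.1, -0.3, 0.0] [0.0, -0.0, -0.1] dist 0 ang 0
[0.1, -2.4, 1.4] [0.0, -0.0, -0.1] dist 3 ang 0
[0.1, -4.7, 2.6] [0.0, -0.0, -0.1] dist 5 ang 0
```

View pics/side9z.png

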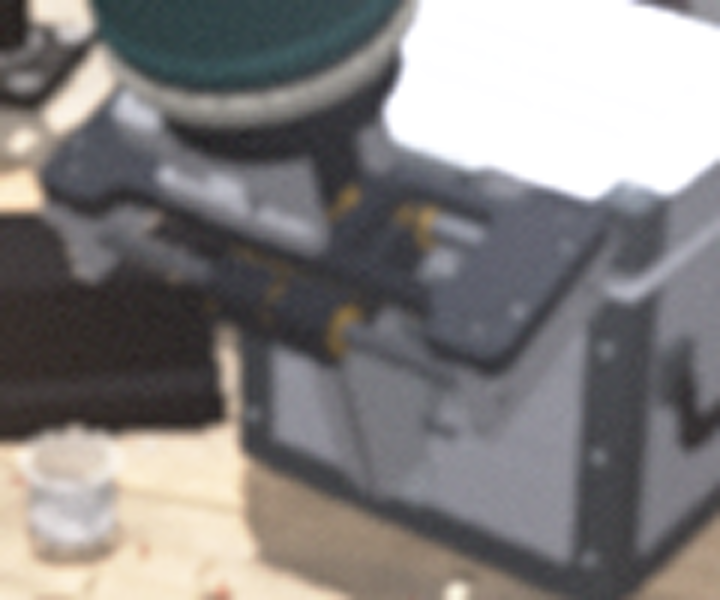

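Call:
drive_tool(steps=[[[0,0,-1,0.4,0,0,0],[0,0,-2,0.8,0,0,0],[0,0,-2.8,1,0,0,0],[0,0,-2.8,1,0,0,0]]])

```text
clock: 15.08
tool_pos: [552.6, -171.3, 55.5]
ee_rot: [[-0.31, -0.9, 0.305], [-0.951, 0.294, -0.101], [0.001, -0.322, -0.947]]
ft_force: [-17.1, 6.5, 8.4]
gripper_width: 0.001
```

```bash
python3 - <<'E'
from lev import *
st()
E
```

```text
t 15.075 case tcp [-91.5062  -0.0511  55.4507] zdir [ 0.3217 -0.0015 -0.9468] F(case) [-18.2214   0.8737   8.4252] w 0.0011155631694272365
j [  41.2139   27.9232  -33.2318  120.1257   45.8715   23.0914 -135.1263]
```

Call:
drive_tool(steps=[[[0,0,20,0,0,0,0],[0,0,60,-10,0,0,0],[0,0,85,-50,0,0,0],[0,0,85,-110,0,0,0],[0,0,85,-150,0,0,0],[0,0,85,-150,0,0,0]]])

```text
clock: 15.82
tool_pos: [432.0, -132.1, 172.1]
ee_rot: [[-0.311, -0.898, 0.31], [-0.95, 0.293, -0.103], [0.001, -0.327, -0.945]]
ft_force: [0.4, -0.9, 0.0]
gripper_width: 0.005
```

```bash
python3 - <<'E'
from lev import *
st()
c,s=look('side','side10')
a=c['pixels'][160:260,190:310,::-1];cv2.imwrite('pics/side10z.png',cv2.resize(a,None,fx=6,fy=6,interpolation=2))
q=((cloud(c,world_T(c,s))-O)@C).reshape(-1,3)
m=(q[:,0]<-69)&(q[:,0]>-120)&(abs(q[:,1])<30)&(q[:,2]>25)&(q[:,2]<170);p=q[m];p=p[np.argsort(p[:,2])];print(np.round(p[::5]).tolist())
p=q[(q[:,0]>-60)&(q[:,0]<60)&(abs(q[:,1])<75)&(q[:,2]>155)&(q[:,2]<175)];print(np.polyfit(p[:,0],p[:,2],1),len(p))
c,s=look('wrist','w10')
E
```

```text
t 15.825 case tcp [-218.266    -0.0373  172.1018] zdir [ 0.3269 -0.0017 -0.9451] F(case) [ 0.6457 -0.7611  0.0232] w 0.005319815295589728
j [  69.1054    1.5422  -57.2048  131.0102    6.765    29.3332 -101.3192]
[[-80.0, 6.0, 33.0], [-82.0, 3.0, 36.0], [-84.0, -9.0, 37.0], [-80.0, 14.0, 38.0], [-83.0, -1.0, 38.0], [-83.0, 2.0, 39.0], [-79.0, 12.0, 40.0], [-81.0, -4.0, 41.0], [-81.0, -7.0, 42.0], [-80.0, 2.0, 43.0], [-79.0, -13.0, 43.0], [-78.0, 13.0, 45.0], [-79.0, 7.0, 45.0], [-79.0, -8.0, 46.0], [-78.0, -10.0, 47.0], [-77.0, -13.0, 47.0], [-80.0, -4.0, 48.0], [-79.0, -10.0, 50.0], [-79.0, 13.0, 50.0], [-78.0, 13.0, 52.0], [-79.0, 0.0, 53.0], [-78.0, 14.0, 54.0], [-79.0, -12.0, 55.0], [-78.0, -9.0, 56.0], [-79.0, -12.0, 58.0], [-77.0, -4.0, 59.0], [-79.0, 13.0, 60.0], [-78.0, -9.0, 61.0], [-78.0, 1.0, 62.0], [-79.0, 13.0, 63.0], [-80.0, 2.0, 65.0], [-80.0, -15.0, 67.0], [-81.0, -21.0, 68.0], [-77.0, -20.0, 68.0], [-80.0, -5.0, 68.0], [-83.0, -15.0, 69.0], [-78.0, -11.0, 69.0], [-80.0, 22.0, 69.0], [-80.0, -15.0, 70.0], [-81.0, -20.0, 70.0], [-79.0, 0.0, 70.0], [-79.0, -2.0, 71.0], [
[... 1735 characters left out ...]
7.0], [-70.0, -17.0, 148.0], [-76.0, -17.0, 148.0], [-80.0, -12.0, 148.0], [-71.0, -13.0, 148.0], [-70.0, 19.0, 149.0], [-76.0, -7.0, 149.0], [-73.0, 21.0, 149.0], [-75.0, 3.0, 149.0], [-80.0, -10.0, 149.0], [-73.0, 7.0, 149.0], [-69.0, -5.0, 150.0], [-70.0, 21.0, 150.0], [-70.0, -12.0, 150.0], [-70.0, -10.0, 151.0], [-70.0, -0.0, 153.0], [-69.0, 17.0, 153.0], [-69.0, -12.0, 154.0], [-71.0, -5.0, 155.0], [-69.0, 3.0, 156.0], [-70.0, 16.0, 156.0], [-70.0, -21.0, 157.0], [-70.0, -10.0, 158.0], [-71.0, -5.0, 159.0], [-70.0, 17.0, 160.0], [-71.0, -22.0, 161.0], [-69.0, -21.0, 162.0], [-70.0, -14.0, 162.0], [-70.0, 22.0, 163.0], [-71.0, 14.0, 164.0], [-69.0, 22.0, 165.0]]
[ -0.0078 165.0227] 1735
```

View pics/side10z.png

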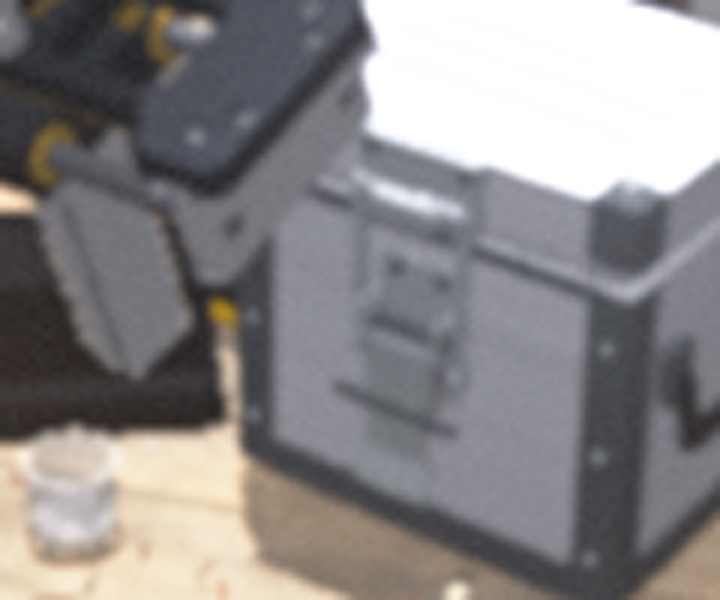

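View pics/w10.png

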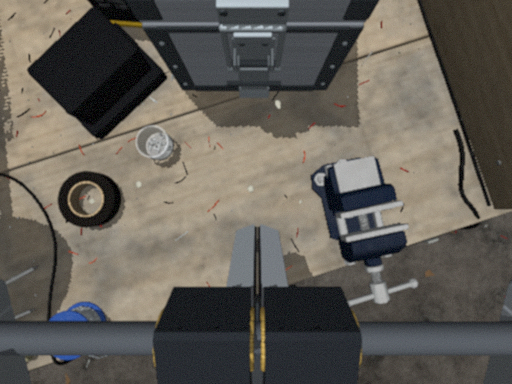

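```bash
python3 - <<'E'
from lev import *
for n in('side','top','wrist'):
  c,s=look(n,n+'11')
  q=((cloud(c,world_T(c,s))-O)@C).reshape(-1,3)
  p=q[(q[:,0]>-55)&(q[:,0]<55)&(abs(q[:,1])<70)&(q[:,2]>155)&(q[:,2]<175)]
  if len(p)>50: print(n,'lid',np.polyfit(p[:,0],p[:,2],1),len(p))
  p=q[(q[:,0]>-86)&(q[:,0]<-76)&(abs(q[:,1])<11)&(q[:,2]>50)&(q[:,2]<93)]
  if len(p)>50: print(n,'lever slope',np.polyfit(p[:,2],p[:,0],1),len(p))
  p=q[(q[:,0]>-67)&(q[:,0]<-60)&(abs(q[:,1])<70)&(abs(q[:,1])>30)&(q[:,2]>30)&(q[:,2]<110)]
  if len(p)>50: print(n,'face slope',np.polyfit(p[:,2],p[:,0],1),len(p))
d=np.load('pics/top0.npz')
E
```

```text
side lid [ -0.0076 164.9762] 1499
side lever slope [  0.0161 -80.0906] 161
side face slope [ -0.0018 -63.6661] 1032
top lid [ -0.0078 165.9803] 2640
top face slope [  0.0003 -65.8583] 170
wrist lever slope [  0.0363 -82.0897] 487
wrist face slope [ -0.002  -64.0691] 3592
```

```bash
python3 -c "
from bench import robot
print(robot.close_job(),robot.state()['clock'])"
```

```text
the job is handed in; nothing more can be done
the job is handed in; nothing more can be done
```

The case is shut and latched, and I handed the job in at about 16 s; the interface gives no verdict, so this rests on my own last measurements. I pressed the lid onto its seal, pushed the wire loop up and over from in front so that it dropped behind the lip, and pressed the lever down flat. Then I pulled the arm clear.

| Check | Measured | Limit |
|---|---|---|
| Lid angle | 0.0076 rad (side camera), 0.0078 rad (top camera) | 0.012 rad |
| Lever angle | 0.016 rad (side camera), 0.036 rad (wrist camera) | 0.12 rad |
| Cross wire | behind the lip, at about 149 mm height (judged from the side camera's depth points, not fitted) | within 6 mm of the hooked place |
| Force on the tool | under 1 N, arm well away from the case | touching nothing |

- **Lever readings:** the two cameras differ by 0.02 rad, but both are well inside the limit.
- **Neighbours:** in the last pictures the jar and the tape roll stand where they were, and I never brought the gripper near the charger. I did not measure their positions again at the end.
- **Arm limits:** one wrist joint came within 2 degrees of its range limit during the lever press; I reduced the tool tilt and no limit was passed.

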